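Change the batch on the marking station's loading slide

TASK

Get the marking station ready for its next batch: first put whatever has been left lying on the slide's bed (spanner, V-block) on the rubber mat, then draw the loading slide out by its knob as far as its stop. Move the finished hubs that are on the slide into the wooden tray and put every blank hub from the bench into a pocket of its own on the slide, all sitting flat with the flange down, then push the slide fully home under the marking head. Do not knock the tool holders or the oil bottle, and let go of everything at the end.

Things in the scene. Friction and masses are not known exactly. Their poses are not given: they have to be found in the camera images.
- station: the marking station, fixed to the bench; origin on the bench surface under the middle of its flat aluminium bed, x across the bed, y along it, z up. Bed 150 mm (x) x 440 mm (y), its top 30 mm above the bench. Column (370 mm high) with the marking head at the -y end; a steel stop block 24 mm high on the bed at the +y end, y = 198 to 214 mm.
- head_front (a point): front lower edge of the white marking head, which overhangs the bed from here to the column (towards station -y), 80 mm wide in x, underside 165 mm above the bench; its needle hangs down to 125 mm above the bench, 30 mm behind this point
- slide (a joint): how far the loading slide is drawn out along station +y, m: 0 = home under the head (or a few mm short at the start), 0.180 = against the outer stop; both hard stops. About 2.5 N friction; stays where left. A plate 152 x 152 mm riding on the bed, with a 60 mm wide tongue on its +y side, to 118 mm from its centre, carrying the knob. Things lying on the bed are in its way.
- slide_plate (a point): centre of the loading slide's plate at the level of the pocket floors (46 mm above the bench); axes as the station's. Four square pockets 70 x 70 mm, 2 x 2, centred 37 mm either way in x and y from here, parted and fenced by ribs 4 mm thick and 8 mm high.
- slide_knob (a point): middle of the slide's upright black knob, 26 mm diameter, 36 mm high, on a 12 mm stem, 98 mm in +y from the plate's centre, 40 mm above the pocket floors; gripped from above
- spanner: steel combination spanner lying flat, 170 mm long, shank 17 mm wide and 7 mm thick, ends (ring 32 mm, open jaw 38 mm wide) 8 mm thick, 140 g; origin at its middle on the underside, x along it to the open jaw. May be left lying across the bed, or absent.
- vblock: dark steel V-block 50 mm (its x) x 40 mm (its y) x 36 mm high, V groove on top running along x, 320 g; origin at the centre of its underside. May be left standing on the bed between the slide and its outer stop, or absent. At least one of spanner and V-block is there.
- mat_top (a point): centre of the top of the black rubber mat, 130 mm (x) x 240 mm (y), 4 mm thick, fixed on the bench
- crate: open wooden tray for finished parts, fixed on the bench, outside 130 mm (x) x 210 mm (y) x 34 mm high, walls and floor 6 mm; origin at the centre of its underside
- holder1: bystander: conical steel tool holder standing on the bench, base 63 mm diameter, 102 mm high; origin under its centre
- holder2: bystander: second tool holder of the same shape
- oilcan: bystander: grey capped plastic oil bottle standing, 64 mm diameter, 170 mm high; origin under its centre
- marked1: turned steel hub: round flange 56 mm diameter x 10 mm at the bottom, plain round hub 32 mm diameter above it, 40 mm high over all, 330 g; origin at the centre of the flange's underside, z up its axis. A finished (marked) one, with a small white mark on its flange; on the slide at the start, or absent (2 or 3 of the 3 are there).
- marked2: turned steel hub: round flange 56 mm diameter x 10 mm at the bottom, plain round hub 32 mm diameter above it, 40 mm high over all, 330 g; origin at the centre of the flange's underside, z up its axis. A finished (marked) one, with a small white mark on its flange; on the slide at the start, or absent (2 or 3 of the 3 are there).
- marked3: turned steel hub: round flange 56 mm diameter x 10 mm at the bottom, plain round hub 32 mm diameter above it, 40 mm high over all, 330 g; origin at the centre of the flange's underside, z up its axis. A finished (marked) one, with a small white mark on its flange; on the slide at the start, or absent (2 or 3 of the 3 are there).
- blank1: turned steel hub: round flange 56 mm diameter x 10 mm at the bottom, plain round hub 32 mm diameter above it, 40 mm high over all, 330 g; origin at the centre of the flange's underside, z up its axis. A blank, unmarked; standing on the open bench to the robot's left at the start, or absent (2 or 3 of the 3 are there).
- blank2: turned steel hub: round flange 56 mm diameter x 10 mm at the bottom, plain round hub 32 mm diameter above it, 40 mm high over all, 330 g; origin at the centre of the flange's underside, z up its axis. A blank, unmarked; standing on the open bench to the robot's left at the start, or absent (2 or 3 of the 3 are there).
- blank3: turned steel hub: round flange 56 mm diameter x 10 mm at the bottom, plain round hub 32 mm diameter above it, 40 mm high over all, 330 g; origin at the centre of the flange's underside, z up its axis. A blank, unmarked; standing on the open bench to the robot's left at the start, or absent (2 or 3 of the 3 are there).

How it is judged:
By the outcome, as a careful person would: the job done as asked, in the order asked, and still so for the second after the job is handed in, with the robot touching nothing.
Of spanner, vblock only 1 to 2 are there at a start; the rules pass over those that are not, and their reading is None.
Of marked1, marked2, marked3 only 2 to 3 are there at a start; the rules pass over those that are not, and their reading is None.
Of blank1, blank2, blank3 only 2 to 3 are there at a start; the rules pass over those that are not, and their reading is None.
At some moment in a run one of blank1, blank2, blank3, vblock may be knocked a few centimetres aside while the robot is not near it.
Once in a run the grip may slacken for a moment while it holds something.
It also fails if it takes over 210 s, if anything falls off the work surface, if the arm or the gripper's body presses on something with over 40 N, if the wrist force passes 120 N, or if a joint passes its speed limit or range.

ROBOT

A 7-joint arm with a two-finger parallel gripper is mounted at the origin on the work surface. World frame = base frame: x ahead of the robot, y to its left, z up, the work surface at z = 0. Lengths are in mm, angles in rad, forces in N, time in s.
With the tool pointing down it reaches from about 400 to 850 mm from the base axis. Payload 4.5 kg.
Tool frame: the origin (TCP) lies midway between the tips of the shut fingers; the grasp point (between the pads) lies 19 mm behind it; z points along the fingers, y is the line along which they close (so a half turn about z gives the same grasp; the last joint's range is limited). The gripper opens to 85 mm and grips with 20 to 120 N. Pads are 22 mm wide; open, the fingers measure 114 mm over their backs; the gripper's body (76 mm by 85 mm) begins 54 mm behind the grasp point. The pads swing forward as they close: fully open they stand 13 mm farther back than shut.
Start: joints at [-1.302, 0.689, -0.195, 1.565, 0.157, 0.902, -0.215], TCP at [145.384, 607.88, 231.317] pointing down, gripper open.
Joint ranges: [-3.01, 3.01], [-0.46, 2.08], [-1.47, 1.51], [0.13, 2.56], [-1, 4.14], [0.04, 2.09], [-2.66, 2.66]. Speed limits (rad/s): [2.57, 2.57, 3.14, 3.14, 3.14, 3.14, 3.14].

INTERFACE

Orientations are given as a rotation vector (axis times angle).
In Python, from bench import arm gives the robot as it stands.
- The arm moves only by the tool carry_out, never from a script. Its argument "rows" is a list of rows, each a list of 5 numbers: the shift along the tool's x, y, z in mm, then the turn about the tool's z in degrees, then the finger opening in mm, from 0 to 85.4. A call has 1 to 10 rows; each row shifts and turns the commanded pose from where the row before left it, along the tool's axes as they then stand; what a row does not reach is not made up. A row lasts 1/12 s, in which the tool goes at most 41.7 mm and 7.16 degrees, less where a joint would pass 70% of its speed; a pose out of reach is approached as far as the arm can. A call is refused whole if a number of a shift passes 41.7 or a number of a turn 7.16, either way. A call with a gripper value outside its range is refused whole. The fingers move at their own pace and stop on an object; "grip_force" is the grip in N (left out, the last holds). Time passes only in rows, so rows that do not move let the fingers close. It gives the time, the measured TCP pose, the force, the opening and the grip force at its end, in the units of the state.
- arm.get_state(): the state, without advancing time (a new reading comes with each control period).
- arm.capture(name): name is "side" or "top"; returns a dict with "image" (400x640x3 uint8, red, green, blue), "camera_matrix" (3x3 intrinsics, pixels), "k1" (the pictures are not rectified: a ray, as slopes to the right and down, at radius r is drawn at 1 + k1 r^2 times it, then the intrinsics apply), "extrinsics" (4x4, takes a point from camera to world coordinates). Camera axes: x right, y down, z forward; pixel columns grow to the right and rows downward; lengths in mm; the calibration is good to about 2 mm. A picture is of the moment at which its call begins. There is no depth.
- arm.finish_job(): hands the job in; it is judged then, once.
The state is a dict: "time_s": time; "joints": joint angles; "qd": joint speeds; "tau": joint torques, N m; "tool_pos": TCP position; "eef_rot": TCP orientation; "wrist_force": force on the tool from outside, world axes, zero at the start; "ft_torque": the same for the moment, N m; "opening": finger opening in mm; "gripper_force": force on a finger pad.
Only numpy, scipy, OpenCV 4.12 (cv2) and the standard library are available. Lean on these libraries where they do the work, as an engineer would, in place of code of your own. Each camera call takes 0.05 s, during which the arm holds its last target. There are 200 camera calls.

## Working session

There is one attempt and no reset: what is moved stays moved. The work goes in short steps, Python scripts to look and compute and a tool call to move; the robot and the scene stay as the last step left them, time stands still between calls to the robot, and variables do not carry over. Pictures are saved under pics/ and viewed, at most 14 in all, crops included, and the job is handed in when it is done.

Besides the shell and the picture viewer there is one more tool, called after "Call:" in YAML: its name, and indented under it one key for each argument. carry_out: Moves the arm, as the interface text tells. Its arguments: {"type":"object","properties":{"rows":{"type":"array","items":{"type":"array","items":{"type":"number"}}},"grip_force":{"type":"number"}},"required":["rows"]}

```bash
mkdir -p pics; cat > h.py <<'E'
import numpy as np, cv2, json
from bench import arm
from scipy.spatial.transform import Rotation as R
def snap(n,f=None):
    c=arm.capture(n)
    if f: cv2.imwrite('pics/'+f,c['image'][:,:,::-1])
    return c
def ray(c,u,v):
    K=c['camera_matrix'];K=np.array(K);k=c['k1']
    d=np.array([(u-K[0,2])/K[0,0],(v-K[1,2])/K[1,1]]);p=d.copy()
    for _ in range(30): p=d/(1+k*(p@p))
    T=np.array(c['extrinsics']);return T[:3,3],T[:3,:3]@np.array([p[0],p[1],1])
def at(c,u,v,z):
    o,d=ray(c,u,v);return (o+d*(z-o[2])/d[2]).round(1)
def proj(c,P):
    T=np.array(c['extrinsics']);q=T[:3,:3].T@(np.array(P,float)-T[:3,3]);p=q[:2]/q[2]
    p=p*(1+c['k1']*(p@p));K=np.array(c['camera_matrix']);return (K[0,0]*p[0]+K[0,2],K[1,1]*p[1]+K[1,2])
E
python3 - <<'E'
from h import *
for n in('top','side'):
    c=snap(n,n+'0.png');print(n,np.array(c['camera_matrix']).round(1).tolist(),c['k1'],np.array(c['extrinsics']).round(3).tolist())
s=arm.get_state();print(s);print(R.from_rotvec(s['eef_rot']).as_matrix().round(3))
E
```

```text
top [[504.3, 0.0, 324.9], [0.0, 504.3, 196.1], [0.0, 0.0, 1.0]] 0.029194075648073064 [[0.028, -0.987, 0.156, 371.999], [-1.0, -0.027, 0.009, 110.856], [-0.005, -0.156, -0.988, 1452.019], [0.0, 0.0, 0.0, 1.0]]
side [[376.5, 0.0, 325.7], [0.0, 376.5, 200.0], [0.0, 0.0, 1.0]] -0.0401709092831237 [[0.736, 0.428, -0.525, 1129.467], [0.677, -0.444, 0.587, -484.404], [0.018, -0.787, -0.617, 780.537], [0.0, 0.0, 0.0, 1.0]]
{'time_s': 0.1, 'joints': array([-1.30220722,  0.68990967, -0.19452633,  1.56623088,  0.15731796,
        0.90252583, -0.21510551]), 'qd': array([-0.00015936, -0.00220461,  0.00084371, -0.00248784, -0.00050965,
       -0.00025849, -0.00028515]), 'tau': array([-3.63077153e-03, -5.40600765e+01, -1.27128135e+00, -1.58984649e+01,
        9.43805877e-03,  4.42005956e-03, -1.82585995e-05]), 'tool_pos': array([145.30855223, 607.27140416, 230.56089576]), 'eef_rot': array([-3.67818343e-01, -3.11992264e+00,  2.63754884e-03]), 'wrist_force': array([-0.44666832, -0.11440598, -0.56251485]), 'ft_torque': array([ 0.04047505,  0.00495413, -0.04183396]), 'gripper_force': 0.0, 'opening': 85.31192679553939}
[[-0.973  0.233 -0.   ]
 [ 0.233  0.973 -0.002]
 [-0.    -0.002 -1.   ]]
```

View pics/top0.png

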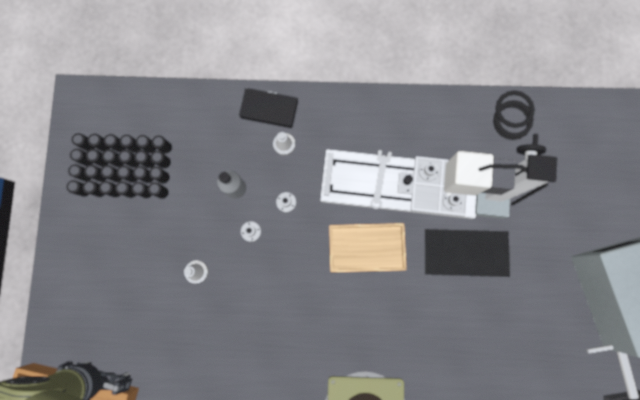

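View pics/side0.png

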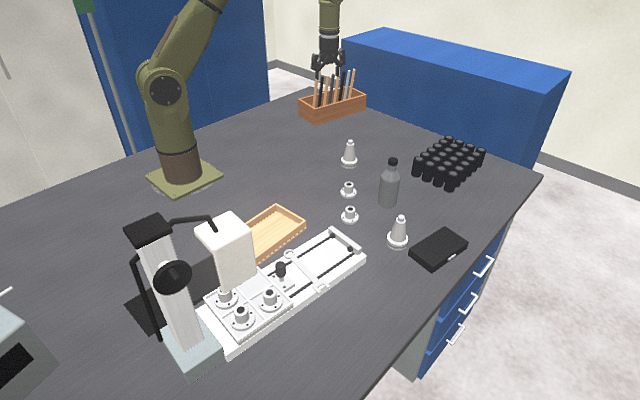

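The top view shows the spanner across the bed at (382,180) and no V-block. The knob is at (407,180), with blanks at (286,202) and (251,231). Marked hubs are at (430,168), (453,200) and one partly hidden under the head. The side view confirms three on the slide.

```bash
python3 - <<'E'
from h import *
im=cv2.imread('pics/top0.png');cv2.imwrite('pics/t1.png',cv2.resize(im[135:285,310:520],None,fx=3.8,fy=3.8,interpolation=cv2.INTER_CUBIC))
im2=cv2.imread('pics/side0.png');a=cv2.resize(im2[195:370,180:380],None,fx=3.3,fy=3.3,interpolation=cv2.INTER_CUBIC)
cv2.imwrite('pics/s1.png',a)
E
```

```text
(no output)
```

View pics/t1.png

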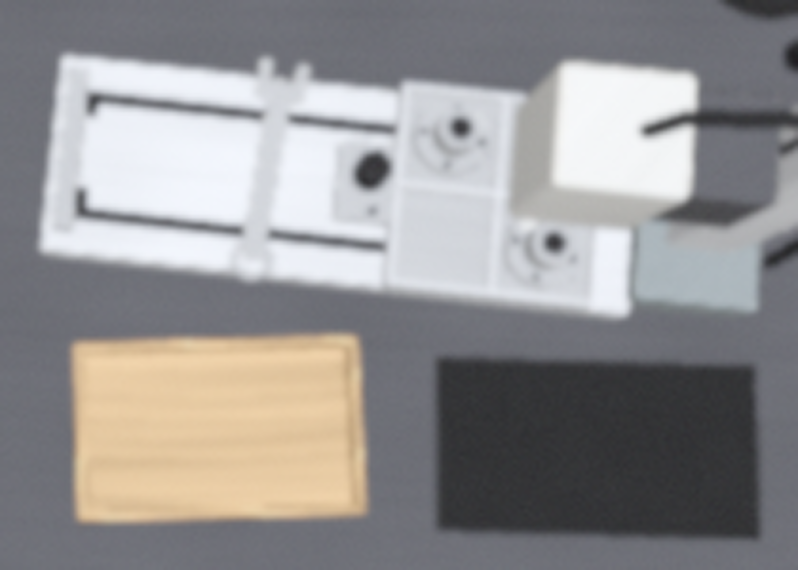

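View pics/s1.png

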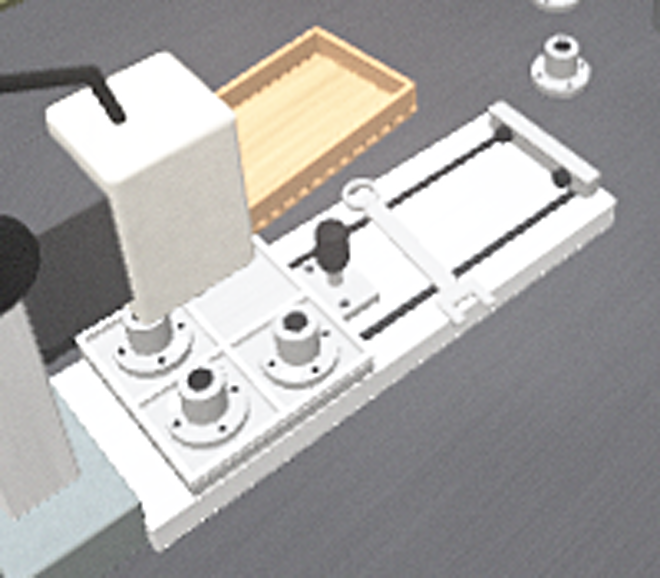

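```bash
cat > fit.py <<'E'
from h import *
from scipy.optimize import least_squares
ct,cs=snap('top'),snap('side')
T=lambda u,v:((u+.5)/3.8-.5+310,(v+.5)/3.8-.5+135)
S=lambda u,v:((u+.5)/3.3-.5+180,(v+.5)/3.3-.5+195)
obs=[(ct,T(62,55),(75,220,30),0),(ct,T(40,250),(-75,220,30),0),(ct,T(630,308),(-75,-220,30),0),
(cs,S(614,203),(75,220,30),0),(cs,S(150,525),(75,-220,30),0),
(ct,T(403,80),(76,76,54),1),(ct,T(386,287),(-76,76,54),1),(cs,S(374,358),(76,76,54),1),(cs,S(196,483),(76,-76,54),1),
(ct,T(371,170),(0,98,86),1),(cs,S(332,246),(0,98,86),1)]
def w(p,q,m):
    a=p[2];x,y,z=q;y=y+m*p[3]
    return [p[0]+x*np.cos(a)-y*np.sin(a),p[1]+x*np.sin(a)+y*np.cos(a),z]
if __name__=='__main__':
    # slide plate home centre offset unknown in station y: p[3] = plate y in station
    f=lambda p:np.concatenate([np.array(proj(c,w(p,q,m)))-uv for c,uv,q,m in obs])
    r=least_squares(f,[600,-60,0,-60],loss='soft_l1');print(r.x.round(3));print(r.fun.reshape(-1,2).round(1).tolist())
    p=r.x
    def tri(*o):
        A=[];b=[]
        for c,uv in o:
            oo,d=ray(c,*uv);d/=np.linalg.norm(d);M=np.eye(3)-np.outer(d,d);A.append(M);b.append(M@oo)
        return np.linalg.lstsq(np.vstack(A),np.hstack(b),rcond=None)[0].round(1)
    for n,t,s,z in [('m1',T(461,127),S(295,320),86),('m2',T(554,242),None,86),('knob',T(371,170),S(332,246),86)]:
        print(n,at(ct,*t,z),s and at(cs,*s,z),s and tri((ct,t),(cs,s)))
    print('m3',at(cs,*S(200,378),86))
    for n,t in[('spring',T(250,262)),('spjawA',T(265,62)),('spjawB',T(302,72)),('jawroot',T(284,92)),('shank',T(266,180))]:print(n,at(ct,*t,38))
    for n,t in[('spring',S(360,194)),('jawA',S(455,317)),('jawB',S(488,298)),('jawroot',S(462,292)),('shank',S(410,240))]:print(n,at(cs,*t,38))
    for q in[(72,343),(358,335),(368,513),(78,522)]:print('crate',at(ct,*T(*q),34))
    for q in[(437,358),(755,366),(759,538),(437,527)]:print('mat',at(ct,*T(*q),4))
    for n,x,y in[(0,0,0)]+[(0,a,p[3]+b) for a in(37,-37) for b in(37,-37)]:print('pocket',np.round(w(p,(x,y,46),0),1))
    im=cv2.imread('pics/top0.png');im2=cv2.imread('pics/side0.png')
    a=cv2.resize(im[160:250,170:300],(572,396),interpolation=cv2.INTER_CUBIC)
    b=cv2.resize(im2[150:250,325:425],(400,400),interpolation=cv2.INTER_CUBIC)[:,:220]
    cv2.imwrite('pics/b1.png',np.hstack([a,np.vstack([b])[:396]]))
E
python3 fit.py
```

```text
[ 6.42884e+02 -8.77580e+01 -7.60000e-02 -1.11049e+02]
[[-0.3, -0.0], [0.1, -0.4], [-0.4, 0.3], [-0.2, -1.2], [0.0, 2.7], [-0.6, -0.1], [-0.3, -1.7], [-0.1, -1.6], [-1.9, 0.1], [-0.3, -0.5], [-0.7, -0.1]]
m1 [ 674.  -166.6   86. ] [ 674.9 -162.6   86. ] [ 674.8 -164.8   87.6]
m2 [ 591.3 -232.8   86. ] None None
knob [ 640.5 -101.5   86. ] [643.3 -99.7  86. ] [ 641.6 -100.4   85.1]
m3 [ 665.8 -237.1   86. ]
spring [577.7 -19.3  38. ]
spjawA [731.  -28.7  38. ]
spjawB [723.9 -56.7  38. ]
jawroot [708.1 -43.3  38. ]
shank [640.2 -30.5  38. ]
spring [584.5 -19.7  38. ]
jawA [727.3 -56.9  38. ]
jawB [733.1 -26.9  38. ]
jawroot [714.9 -36.2  38. ]
shank [649.5 -26.6  38. ]
crate [513.9 111.6  34. ]
crate [ 525.8 -100.3   34. ]
crate [ 395.4 -108.    34. ]
crate [382.8 103.6  34. ]
mat [ 513.3 -164.4    4. ]
mat [ 514.2 -402.5    4. ]
mat [ 386.4 -401.6    4. ]
mat [ 387.2 -163.9    4. ]
pocket [642.9 -87.8  46. ]
pocket [ 674.1 -164.4   46. ]
pocket [ 668.5 -238.2   46. ]
pocket [ 600.4 -158.8   46. ]
pocket [ 594.7 -232.6   46. ]
```

View pics/b1.png

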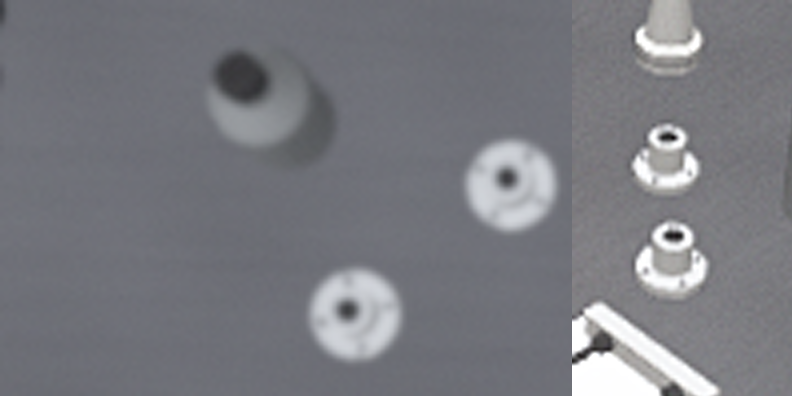

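```bash
cat >> h.py <<'E'
SP=(642.88,-87.76,-0.076)
def st2w(x,y):
    a=SP[2];return np.round([SP[0]+x*np.cos(a)-y*np.sin(a),SP[1]+x*np.sin(a)+y*np.cos(a)],1)
def w2st(P):
    a=SP[2];dx,dy=P[0]-SP[0],P[1]-SP[1];return np.round([dx*np.cos(a)+dy*np.sin(a),-dx*np.sin(a)+dy*np.cos(a)],1)
def go(x,y,z,ang=None):
    "tool shift needed from measured pose, and turn (deg) so tool-y points at world angle ang"
    s=arm.get_state();M=R.from_rotvec(s['eef_rot']).as_matrix()
    d=np.array([x,y,z])-s['tool_pos'];cur=np.degrees(np.arctan2(M[1,1],M[0,1]))
    out=(M.T@d).round(1)
    print('pos',s['tool_pos'].round(1),'ang',round(cur,1),'open',round(s['opening'],1),'F',s['wrist_force'].round(1),'j1,7',s['joints'][[0,6]].round(2),'t',s['time_s'],'tilt',M[2].round(3))
    t=0 if ang is None else ((cur-ang+90)%180-90)
    N=M@R.from_euler('z',t,degrees=True).as_matrix()
    print(' shift before turn',out,'turn',round(t,1),'shift after turn',(N.T@d).round(1))
E
python3 - <<'E'
from h import *
ct,cs=snap('top'),snap('side')
for n,t,s in[('b1',(507,178),(668,137)),('b2',(347,310),(673,236))]:
    print(n,at(ct,170+(t[0]+.5)/4.4-.5,160+(t[1]+.5)/4.4-.5,40),at(cs,325+(s[0]-572+.5)/4-.5,150+(s[1]+.5)/4-.5,40))
for n,u,v in[('b1f',511,185),('b2f',355,314)]: print(n,at(ct,170+(u+.5)/4.4-.5,160+(v+.5)/4.4-.5,8))
T=lambda u,v:((u+.5)/3.8-.5+310,(v+.5)/3.8-.5+135)
P=at(ct,*T(512,212),165);print('head front',P,w2st(P))
P=at(ct,*T(695,195),300);print('head top',P,w2st(P))
print('oil',at(ct,228,178,170),'h1',at(ct,283,143,50),'h2',at(ct,195,272,50))
go(645,-30,180,81.3)
E
```

```text
b1 [580.4 237.3  40. ] [495.7 338.9  40. ]
b2 [492.6 335.8  40. ] [583.1 240.2  40. ]
b1f [580.6 237.3   8. ]
b2f [492.9 335.5   8. ]
head front [ 598.5 -184.8  165. ] [ -36.9 -100.1]
head top [ 588.2 -264.5  300. ] [ -41.1 -180.4]
oil [614.9 375.  170. ] h1 [743.8 248.3  50. ] h2 [372.6 474.7  50. ]
pos [145.3 607.7 231. ] ang 76.5 open 85.5 F [-0.2 -0.4 -0.1] j1,7 [-1.3  -0.22] t 0.3 tilt [ 0.    -0.001 -1.   ]
 shift before turn [-634.3 -503.9   51.3] turn -4.8 shift after turn [-590.4 -554.7   51.3]
```

Call:
carry_out:
  rows:
    - [-15, -12, 0, 0, 45]
    - [-27, -21.5, 0, 0, 45]
    - [-27, -21.5, 0, 0, 45]
    - [-27, -21.5, 0, 0, 45]
    - [-27, -21.5, 0, 0, 45]
    - [-27, -21.5, 0, 0, 45]
    - [-27, -21.5, 0, 0, 45]
    - [-27, -21.5, 0, 0, 45]
    - [-27, -21.5, 0, 0, 45]
    - [-27, -21.5, 0, 0, 45]

```text
time_s: 1.13
tool_pos: [349.4, 346.6, 231.4]
eef_rot: [0.368, 3.12, 0.0]
wrist_force: [1.0, -0.3, -0.0]
opening: 44.7
gripper_force: 0.0
```

Call:
carry_out:
  rows:
    - [-27, -21.5, 0, 0, 45]
    - [-27, -21.5, 0, 0, 45]
    - [-27, -21.5, 0, 0, 45]
    - [-27, -21.5, 0, 0, 45]
    - [-27, -21.5, 0, 0, 45]
    - [-27, -21.5, 0, 0, 45]
    - [-27, -21.5, 0, 0, 45]
    - [-27, -21.5, 0, 0, 45]
    - [-27, -21.5, 0, 0, 45]
    - [-27, -21.5, 0, 0, 45]

```text
time_s: 1.97
tool_pos: [561.9, 74.5, 231.4]
eef_rot: [0.368, 3.12, 0.0]
wrist_force: [-0.2, 0.8, -0.3]
opening: 45.2
gripper_force: 0.0
```

Call:
carry_out:
  rows:
    - [-27, -21.5, 5, 0, 45]
    - [-27, -21.5, 10, 0, 45]
    - [-27, -21.5, 15, 0, 45]
    - [-20, -13, 15, 0, 45]
    - [-5, -3, 10, -2.4, 45]
    - [0, 0, 0, -2.4, 45]
    - [0, 0, 0, 0, 45]
    - [0, 0, 0, 0, 45]

```text
time_s: 2.63
tool_pos: [645.4, -26.6, 176.2]
eef_rot: [-0.238, -3.132, -0.001]
wrist_force: [0.0, 1.3, 0.0]
opening: 44.7
gripper_force: 0.0
```

```bash
python3 - <<'E'
from h import *
go(646,-29.5,31,81.3)
E
```

```text
pos [645.4 -26.6 176.2] ang 81.3 open 44.7 F [0.  1.3 0. ] j1,7 [0.12 1.15] t 2.6333 tilt [ 0.     0.001 -1.   ]
 shift before turn [ -1.1  -2.9 145.2] turn -0.0 shift after turn [ -1.1  -2.9 145.2]
```

Call:
carry_out:
  rows:
    - [-1, -2.9, 20, 0, 45]
    - [0, 0, 25, 0, 45]
    - [0, 0, 25, 0, 45]
    - [0, 0, 25, 0, 45]
    - [0, 0, 20, 0, 45]
    - [0, 0, 15, 0, 45]
    - [0, 0, 8, 0, 45]
    - [0, 0, 4, 0, 45]
    - [0, 0, 2, 0, 45]
    - [0, 0, 0, 0, 45]

```text
time_s: 3.47
tool_pos: [646.7, -29.0, 33.0]
eef_rot: [0.236, 3.131, 0.001]
wrist_force: [-0.3, 0.7, -0.5]
opening: 45.0
gripper_force: 0.0
```

Call:
carry_out:
  rows:
    - [0, 0, 0, 0, 5]
    - [0, 0, 0, 0, 5]
    - [0, 0, 0, 0, 5]
    - [0, 0, 0, 0, 5]
    - [0, 0, 0, 0, 5]
    - [0, 0, 0, 0, 5]
    - [0, 0, 0, 0, 5]
  grip_force: 70

```text
time_s: 4.05
tool_pos: [646.7, -30.2, 33.5]
eef_rot: [0.238, 3.131, -0.0]
wrist_force: [-0.9, -0.7, 6.1]
opening: 13.8
gripper_force: 68.4
```

Call:
carry_out:
  rows:
    - [0, 0, -4, 0, 5]
    - [0, 0, -10, 0, 5]
    - [0, 0, -20, 0, 5]
    - [0, 0, -30, 0, 5]
    - [0, 0, -30, 0, 5]
    - [0, 0, -20, 0, 5]
    - [0, 0, 0, 0, 5]
    - [0, 0, 0, 0, 5]

```text
time_s: 4.72
tool_pos: [646.7, -30.0, 147.9]
eef_rot: [0.237, 3.13, 0.0]
wrist_force: [-0.1, -0.2, -1.4]
opening: 13.3
gripper_force: 68.5
```

```bash
python3 - <<'E'
from h import *
go(450,-283,160,0)
c=snap('side','s2.png')
im=cv2.imread('pics/s2.png');cv2.imwrite('pics/s2c.png',cv2.resize(im[120:360,170:410],None,fx=2.4,fy=2.4,interpolation=cv2.INTER_CUBIC))
E
```

```text
pos [646.7 -30.  147.9] ang 81.3 open 13.3 F [-0.1 -0.2 -1.4] j1,7 [0.12 1.15] t 4.7167 tilt [-0.003  0.    -1.   ]
 shift before turn [ 156.3 -279.8  -12.6] turn 81.3 shift after turn [-253.  -196.7  -12.6]
```

View pics/s2c.png

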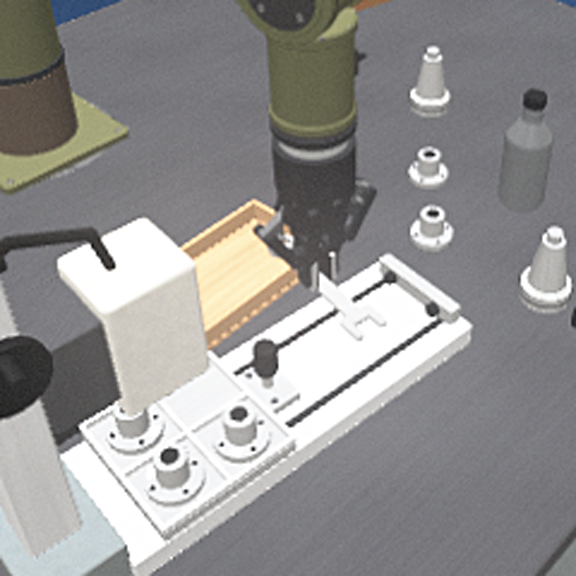

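Call:
carry_out:
  rows:
    - [15, -2.2, 0, 0, 5]
    - [28, -4.2, 0, 0, 5]
    - [28, -4.2, 0, 0, 5]
    - [28, -4.2, 0, 0, 5]
    - [28, -4.2, 0, 0, 5]
    - [28, -4.2, 0, 0, 5]
    - [28, -4.2, 0, 0, 5]
    - [11.6, -2.3, 0, 0, 5]
    - [0, 0, 0, 3, 5]
    - [0, 0, 0, 6, 5]

```text
time_s: 5.6
tool_pos: [446.7, -30.2, 145.3]
eef_rot: [-0.486, -3.1, 0.001]
wrist_force: [0.7, -0.1, -1.8]
opening: 14.0
gripper_force: 68.5
```

Call:
carry_out:
  rows:
    - [0, 0, 0, 6.5, 5]
    - [0, 0, 0, 6.5, 5]
    - [0, 0, 0, 6.5, 5]
    - [0, 0, 0, 6.5, 5]
    - [0, 0, 0, 6.5, 5]
    - [0, 0, 0, 6.5, 5]
    - [0, 0, 0, 6.5, 5]
    - [0, 0, 0, 6.5, 5]
    - [0, 0, 0, 6.5, 5]
    - [0, 0, 0, 6.5, 5]

```text
time_s: 6.43
tool_pos: [448.0, -30.0, 145.2]
eef_rot: [-2.08, -2.352, 0.003]
wrist_force: [0.3, -0.3, -1.6]
opening: 13.8
gripper_force: 68.5
```

Call:
carry_out:
  rows:
    - [0, 0, 0, 5, 5]
    - [-15, 0, 0, 2.3, 5]
    - [-28, 0, 0, 0, 5]
    - [-28, 0, 0, 0, 5]
    - [-28, 0, 0, 0, 5]
    - [-28, 0, 0, 0, 5]
    - [-28, 0, 0, 0, 5]
    - [-28, 0, 0, 0, 5]
    - [-28, 0, 0, 0, 5]
    - [-28, 0, 0, 0, 5]

```text
time_s: 7.27
tool_pos: [448.6, -269.8, 144.9]
eef_rot: [-2.218, -2.22, 0.002]
wrist_force: [-0.4, -0.2, -0.6]
opening: 13.6
gripper_force: 68.5
```

Call:
carry_out:
  rows:
    - [-14, 0, 10, 0, 5]
    - [0, 0, 25, 0, 5]
    - [0, 0, 30, 0, 5]
    - [0, 0, 25, 0, 5]
    - [0, 0, 15, 0, 5]
    - [0, 0, 10, 0, 5]
    - [0, 0, 0, 0, 5]
    - [0, 0, 0, 0, 5]

```text
time_s: 7.93
tool_pos: [449.4, -282.7, 30.7]
eef_rot: [-2.219, -2.221, 0.001]
wrist_force: [0.7, -0.5, -1.0]
opening: 13.9
gripper_force: 68.6
```

```bash
python3 - <<'E'
from h import *
go(450,-283,8,0)
E
```

```text
pos [ 449.4 -282.7   30.7] ang 0.0 open 13.9 F [ 0.7 -0.5 -1. ] j1,7 [0.46 0.57] t 7.9333 tilt [ 0.001 -0.002 -1.   ]
 shift before turn [-0.3  0.6 22.7] turn 0.0 shift after turn [-0.3  0.6 22.7]
```

Call:
carry_out:
  rows:
    - [0, 0, 12, 0, 5]
    - [0, 0, 6, 0, 5]
    - [0, 0, 2, 0, 5]
    - [0, 0, 1, 0, 5]
    - [0, 0, 1, 0, 5]
    - [0, 0, 0, 0, 5]
    - [0, 0, 0, 0, 5]

```text
time_s: 8.52
tool_pos: [450.1, -283.1, 9.5]
eef_rot: [2.22, 2.222, 0.0]
wrist_force: [-0.2, 1.3, -1.1]
opening: 13.9
gripper_force: 68.6
```

Call:
carry_out:
  rows:
    - [0, 0, 0, 0, 30]
    - [0, 0, 0, 0, 40]
    - [0, 0, 0, 0, 40]
    - [0, 0, 0, 0, 40]
    - [0, 0, -5, 0, 40]
    - [0, 0, -15, 0, 40]
    - [0, 0, -30, 0, 40]
    - [0, 0, -35, 0, 40]
    - [0, 0, -35, 0, 40]
    - [0, 0, -30, 0, 40]

```text
time_s: 9.35
tool_pos: [449.9, -283.0, 161.7]
eef_rot: [2.22, 2.221, 0.001]
wrist_force: [0.2, 0.2, -0.5]
opening: 39.8
gripper_force: 0.0
```

```bash
python3 - <<'E'
from h import *
go(642,-100.2,180,-94.4)
E
```

```text
pos [ 449.9 -283.   161.7] ang 0.0 open 39.8 F [ 0.2  0.2 -0.5] j1,7 [0.43 0.56] t 9.35 tilt [-0.     0.001 -1.   ]
 shift before turn [182.7 192.2 -18.2] turn -85.6 shift after turn [-177.5  197.   -18.2]
```

Call:
carry_out:
  rows:
    - [13, 0, 0, -3, 50]
    - [28, 0, 0, 0, 50]
    - [28, 0, 0, 0, 50]
    - [28, 0, 0, 0, 50]
    - [28, 0, 0, 0, 50]
    - [28, 0, 0, 0, 50]
    - [28, 0, 0, 0, 50]
    - [0, 0, 0, -4.6, 50]
    - [0, 0, 0, -6.5, 50]
    - [0, 0, 0, -6.5, 50]

```text
time_s: 10.18
tool_pos: [440.8, -101.0, 159.3]
eef_rot: [-1.776, -2.591, 0.0]
wrist_force: [-0.3, -0.7, 0.6]
opening: 49.9
gripper_force: 0.0
```

Call:
carry_out:
  rows:
    - [0, 0, 0, -6.5, 50]
    - [0, 0, 0, -6.5, 50]
    - [0, 0, 0, -6.5, 50]
    - [0, 0, 0, -6.5, 50]
    - [0, 0, 0, -6.5, 50]
    - [0, 0, 0, -6.5, 50]
    - [0, 0, 0, -6.5, 50]
    - [0, 0, 0, -6.5, 50]
    - [0, 0, 0, -6.5, 50]
    - [0, 0, 0, -6.5, 50]

```text
time_s: 11.02
tool_pos: [440.7, -102.0, 159.3]
eef_rot: [-0.109, -3.14, -0.0]
wrist_force: [0.9, 0.4, 0.7]
opening: 50.0
gripper_force: 0.0
```

Call:
carry_out:
  rows:
    - [-11, 1, 0, 0, 50]
    - [-28, 2, 0, 0, 50]
    - [-28, 2, 0, 0, 50]
    - [-28, 2, 0, 0, 50]
    - [-28, 2, 0, 0, 50]
    - [-28, 2, 0, 0, 50]
    - [-28, 2, 0, 0, 50]
    - [-12, 1, 0, 0, 50]
    - [0, 0, 0, 0, 50]
    - [0, 0, 0, 0, 50]

```text
time_s: 11.85
tool_pos: [631.9, -102.4, 158.7]
eef_rot: [-0.118, -3.138, -0.0]
wrist_force: [-0.3, -0.5, 0.2]
opening: 49.8
gripper_force: 0.0
```

```bash
python3 - <<'E'
from h import *
go(642,-100.2,67,85.6)
E
```

```text
pos [ 631.9 -102.4  158.7] ang 85.7 open 49.8 F [-0.3 -0.5  0.2] j1,7 [0.27 1.3 ] t 11.85 tilt [ 0.001  0.    -1.   ]
 shift before turn [-10.    2.9  91.7] turn 0.1 shift after turn [-10.    2.9  91.7]
```

Call:
carry_out:
  rows:
    - [-10, 2.9, 0, 0, 50]
    - [0, 0, 20, 0, 50]
    - [0, 0, 25, 0, 50]
    - [0, 0, 25, 0, 50]
    - [0, 0, 14, 0, 50]
    - [0, 0, 7, 0, 50]
    - [0, 0, 0, 0, 10]
    - [0, 0, 0, 0, 10]
    - [0, 0, 0, 0, 10]
    - [0, 0, 0, 0, 10]
  grip_force: 70

```text
time_s: 12.68
tool_pos: [642.7, -100.9, 69.2]
eef_rot: [0.12, 3.139, -0.001]
wrist_force: [-2.0, -1.1, -0.6]
opening: 24.6
gripper_force: 69.0
```

Call:
carry_out:
  rows:
    - [0, 0, 0, 0, 10]
    - [0, 0, 0, 0, 10]
    - [0, 0, 0, 0, 10]

```text
time_s: 12.93
tool_pos: [642.7, -100.9, 69.2]
eef_rot: [0.12, 3.139, -0.001]
wrist_force: [-4.2, -1.4, 4.2]
opening: 24.6
gripper_force: 69.4
```

```bash
python3 - <<'E'
from h import *
go(642,-100.2,67,85.6)
E
```

```text
pos [ 642.7 -100.9   69.2] ang 85.6 open 24.6 F [-4.2 -1.4  4.2] j1,7 [0.24 1.25] t 12.9333 tilt [-0. -0. -1.]
 shift before turn [0.7 0.7 2.2] turn 0.0 shift after turn [0.7 0.7 2.2]
```

Call:
carry_out:
  rows:
    - [0, 4, 0, 0, 10]
    - [0, 10, 0, 0, 10]
    - [0, 20, 0, 0, 10]
    - [0, 24, 0, 0, 10]
    - [0, 24, 0, 0, 10]
    - [0, 24, 0, 0, 10]
    - [0, 24, 0, 0, 10]
    - [0, 20, 0, 0, 10]
    - [0, 10, 0, 0, 10]
    - [0, 4, 0, 0, 10]

```text
time_s: 13.77
tool_pos: [656.9, 66.6, 69.2]
eef_rot: [0.115, 3.136, 0.005]
wrist_force: [1.9, 0.7, 2.9]
opening: 24.4
gripper_force: 70.1
```

Call:
carry_out:
  rows:
    - [0, 3, 0, 0, 10]
    - [0, 3, 0, 0, 10]
    - [0, 3, 0, 0, 10]
    - [0, 3, 0, 0, 10]
    - [0, 0, 0, 0, 10]

```text
time_s: 14.18
tool_pos: [657.4, 72.7, 69.2]
eef_rot: [0.122, 3.137, -0.002]
wrist_force: [1.4, -0.7, 5.1]
opening: 24.1
gripper_force: 70.2
```

```bash
python3 - <<'E'
from h import *
go(642,-100.2,67,85.6);s=arm.get_state();print(w2st(s['tool_pos']))
E
```

```text
pos [657.4  72.7  69.2] ang 85.5 open 24.1 F [ 1.4 -0.7  5.1] j1,7 [-0.05  1.03] t 14.1833 tilt [-0.003 -0.001 -1.   ]
 shift before turn [   1.9 -173.6    2.4] turn -0.1 shift after turn [   2.1 -173.6    2.4]
[  2.3 161.1]
```

Call:
carry_out:
  rows:
    - [0, 2, 0, 0, 10]
    - [0, 2, 0, 0, 10]
    - [0, 2, 0, 0, 10]
    - [0, 2, 0, 0, 10]
    - [0, 0, 0, 0, 10]

```text
time_s: 14.6
tool_pos: [657.6, 74.8, 69.2]
eef_rot: [0.127, 3.138, -0.014]
wrist_force: [0.1, -9.6, 8.5]
opening: 24.4
gripper_force: 71.2
```

Call:
carry_out:
  rows:
    - [0, 2, 0, 0, 10]
    - [0, 2, 0, 0, 10]
    - [0, 0, 0, 0, 10]

```text
time_s: 14.85
tool_pos: [657.5, 74.7, 69.1]
eef_rot: [-0.131, -3.139, 0.022]
wrist_force: [-1.6, -15.5, 10.8]
opening: 24.3
gripper_force: 72.2
```

Call:
carry_out:
  rows:
    - [0, -6, 0, 0, 10]
    - [0, 0, 0, 0, 40]
    - [0, 0, 0, 0, 50]
    - [0, 0, 0, 0, 50]
    - [0, 0, -10, 0, 50]
    - [0, 0, -30, 0, 50]
    - [0, 0, -40, 0, 50]
    - [0, 0, -30, 0, 50]

```text
time_s: 15.52
tool_pos: [656.7, 81.8, 180.9]
eef_rot: [0.118, 3.139, 0.002]
wrist_force: [0.8, 0.1, -0.0]
opening: 49.8
gripper_force: 0.0
```

```bash
python3 - <<'E'
from h import *
go(642,-100.2,67,85.6)
c=snap('top','t3.png');c2=snap('side','s3.png')
im=cv2.imread('pics/t3.png');im2=cv2.imread('pics/s3.png')
a=cv2.resize(im[140:280,300:530],(690,420),interpolation=cv2.INTER_CUBIC)
cv2.imwrite('pics/t3c.png',a)
cv2.imwrite('pics/s3c.png',cv2.resize(im2[170:370,180:420],(720,600),interpolation=cv2.INTER_CUBIC))
E
```

```text
pos [656.7  81.8 180.9] ang 85.7 open 49.8 F [ 0.8  0.1 -0. ] j1,7 [-0.04  1.07] t 15.5167 tilt [-0.001  0.001 -1.   ]
 shift before turn [   1.1 -182.7  113.7] turn 0.1 shift after turn [   0.8 -182.7  113.7]
```

View pics/s3c.png

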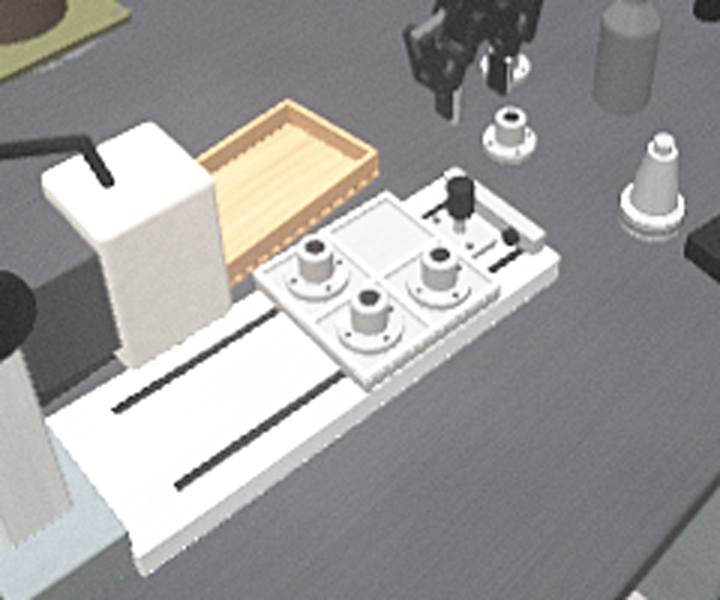

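View pics/t3c.png

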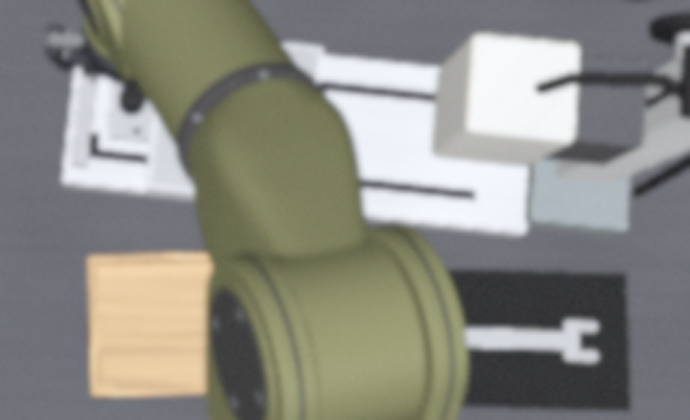

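The slide is out, the spanner lies on the mat, and the hubs are upright. Their bores in the side crop are at (315,245), (370,296) and (440,253).

```bash
python3 - <<'E'
from h import *
cs=snap('side')
S=lambda u,v:((u+.5)/3-.5+180,(v+.5)/3-.5+170)
for n,u,v in[('A',315,245),('B',370,297),('C',440,253),('knob',460,198)]:
    P=at(cs,*S(u,v),86);print(n,P,w2st(P))
for x in(37,-37):
    for y in(65+37,65-37):print('pocket',x,y,st2w(x,y))
E
```

```text
A [606.8 -51.8  86. ] [-38.7  33.1]
B [681.9 -60.6  86. ] [36.8 30. ]
C [689.8  14.5  86. ] [ 39.  105.5]
knob [657.3  76.2  86. ] [  1.9 164.6]
pocket 37 102 [687.5  11.1]
pocket 37 28 [681.9 -62.7]
pocket -37 102 [613.7  16.8]
pocket -37 28 [608.1 -57. ]
```

Call:
carry_out:
  rows:
    - [4, -14, 0, 0, 48]
    - [8, -28, 0, 0, 48]
    - [8, -28, 0, 0, 48]
    - [8, -28, 5, 0, 48]
    - [7, -26, 15, 0, 48]
    - [4.2, -14.2, 20, 0, 48]
    - [0, 0, 25, 0, 48]
    - [0, 0, 15, 0, 48]
    - [0, 0, 0, 0, 48]
    - [0, 0, 0, 0, 48]

```text
time_s: 16.5
tool_pos: [605.0, -54.6, 96.7]
eef_rot: [-0.119, -3.135, 0.0]
wrist_force: [0.3, 0.2, 0.6]
opening: 48.1
gripper_force: 0.0
```

```bash
python3 - <<'E'
from h import *
go(607.2,-53,60,85.6)
E
```

```text
pos [605.  -54.6  96.7] ang 85.6 open 48.1 F [0.3 0.2 0.6] j1,7 [0.17 1.18] t 16.5 tilt [ 0.005 -0.    -1.   ]
 shift before turn [-2.3  1.7 36.7] turn 0.0 shift after turn [-2.3  1.7 36.7]
```

Call:
carry_out:
  rows:
    - [-2.3, 1.7, 16, 0, 48]
    - [0, 0, 13, 0, 48]
    - [0, 0, 7, 0, 48]
    - [0, 0, 0, 0, 48]
    - [0, 0, 0, 0, 20]
    - [0, 0, 0, 0, 20]
    - [0, 0, 0, 0, 20]
    - [0, 0, 0, 0, 20]
    - [0, 0, 0, 0, 20]
  grip_force: 90

```text
time_s: 17.25
tool_pos: [609.6, -52.8, 63.1]
eef_rot: [0.12, 3.139, -0.001]
wrist_force: [-2.1, -1.8, 4.6]
opening: 29.5
gripper_force: 89.3
```

Call:
carry_out:
  rows:
    - [0, 0, -4, 0, 20]
    - [0, 0, -10, 0, 20]
    - [0, 0, -20, 0, 20]
    - [0, 0, -25, 0, 20]
    - [0, 0, -16, 0, 20]
    - [0, 0, 0, 0, 20]
    - [0, 0, 0, 0, 20]

```text
time_s: 17.83
tool_pos: [609.9, -52.2, 138.0]
eef_rot: [0.119, 3.137, 0.001]
wrist_force: [0.6, -0.9, -3.2]
opening: 29.3
gripper_force: 89.2
```

```bash
python3 - <<'E'
from h import *
go(460,-64,80,93.4)
E
```

```text
pos [609.9 -52.2 138. ] ang 85.7 open 29.3 F [ 0.6 -0.9 -3.2] j1,7 [0.18 1.2 ] t 17.8333 tilt [-0.002  0.    -1.   ]
 shift before turn [148.7 -23.1  57.7] turn -7.7 shift after turn [150.4  -2.9  57.7]
```

Call:
carry_out:
  rows:
    - [12, -2, 0, 0, 20]
    - [26, -4, 0, 0, 20]
    - [28, -4.3, 0, 0, 20]
    - [28, -4.3, 0, 0, 20]
    - [28, -4.3, 0, 0, 20]
    - [18, -2.7, 10, 0, 20]
    - [8.7, -1.5, 20, 0, 20]
    - [0, 0, 25, 0, 20]
    - [0, 0, 20, 0, 20]
    - [0, 0, 0, 0, 20]

```text
time_s: 18.67
tool_pos: [456.7, -63.6, 58.8]
eef_rot: [-0.117, -3.132, -0.0]
wrist_force: [-0.2, -0.4, -3.2]
opening: 29.7
gripper_force: 89.5
```

Call:
carry_out:
  rows:
    - [0, 0, 15, 0, 20]
    - [0, 0, 10, 0, 20]
    - [0, 0, 5, 0, 20]
    - [0, 0, 3, 0, 20]
    - [0, 0, 0, 0, 20]
    - [0, 0, 0, 0, 20]

```text
time_s: 19.17
tool_pos: [459.5, -64.2, 29.6]
eef_rot: [0.119, 3.139, 0.0]
wrist_force: [0.4, -0.0, -2.5]
opening: 29.3
gripper_force: 89.5
```

```bash
python3 - <<'E'
from h import *
go(460,-64,23,93.4)
E
```

```text
pos [459.5 -64.2  29.6] ang 85.6 open 29.3 F [ 0.4 -0.  -2.5] j1,7 [0.08 1.05] t 19.1667 tilt [-0.  0. -1.]
 shift before turn [-0.4  0.2  6.6] turn -7.8 shift after turn [-0.5  0.1  6.6]
```

Call:
carry_out:
  rows:
    - [0, 0, 4, 0, 20]
    - [0, 0, 2, 0, 20]
    - [0, 0, 1, 0, 20]
    - [0, 0, 0, 0, 20]
    - [0, 0, 0, 0, 46]
    - [0, 0, 0, 0, 46]
    - [0, 0, 0, 0, 46]
    - [0, 0, -10, 0, 46]
    - [0, 0, -25, 0, 46]
    - [0, 0, -30, 0, 46]

```text
time_s: 20.0
tool_pos: [458.3, -63.9, 87.0]
eef_rot: [-0.118, -3.136, 0.001]
wrist_force: [0.3, -0.2, 0.8]
opening: 46.0
gripper_force: 0.0
```

Call:
carry_out:
  rows:
    - [0, 0, -30, 0, 48]
    - [-14, 1, -14, 0, 48]
    - [-28, 2, 0, 0, 48]
    - [-32, 2, 0, 0, 48]
    - [-32, 2, 0, 0, 48]
    - [-32, 2, 0, 0, 48]
    - [-32, 2, 0, 0, 48]
    - [-28, 2, 0, 0, 48]
    - [-16, 1, 0, 0, 48]
    - [-6, 0, 0, 0, 48]

```text
time_s: 20.83
tool_pos: [682.2, -66.7, 131.1]
eef_rot: [0.12, 3.137, 0.001]
wrist_force: [0.7, 0.4, -0.2]
opening: 48.4
gripper_force: 0.0
```

Call:
carry_out:
  rows:
    - [0, 0, 0, 0, 48]
    - [0, 0, 0, 0, 48]
    - [0, 0, 0, 0, 48]

```text
time_s: 21.08
tool_pos: [678.1, -67.1, 131.1]
eef_rot: [-0.119, -3.137, 0.001]
wrist_force: [0.2, 0.7, -0.1]
opening: 47.9
gripper_force: 0.0
```

```bash
python3 - <<'E'
from h import *
go(682.3,-61.5,61,85.6)
E
```

```text
pos [678.1 -67.1 131.1] ang 85.7 open 47.9 F [ 0.2  0.7 -0.1] j1,7 [0.2  1.25] t 21.0833 tilt [ 0.002 -0.001 -1.   ]
 shift before turn [-3.9  6.  70.1] turn 0.1 shift after turn [-3.9  6.  70.1]
```

Call:
carry_out:
  rows:
    - [-3.9, 6, 10, 0, 48]
    - [0, 0, 20, 0, 48]
    - [0, 0, 20, 0, 48]
    - [0, 0, 12, 0, 48]
    - [0, 0, 6, 0, 48]
    - [0, 0, 0, 0, 48]
    - [0, 0, 0, 0, 20]
    - [0, 0, 0, 0, 20]
    - [0, 0, 0, 0, 20]
    - [0, 0, 0, 0, 20]

```text
time_s: 21.92
tool_pos: [684.9, -61.3, 64.4]
eef_rot: [0.12, 3.137, -0.0]
wrist_force: [-0.4, 0.7, 4.3]
opening: 29.2
gripper_force: 89.4
```

Call:
carry_out:
  rows:
    - [0, 0, 0, 0, 20]
    - [0, 0, 0, 0, 20]

```text
time_s: 22.08
tool_pos: [684.9, -61.4, 64.4]
eef_rot: [0.12, 3.138, -0.0]
wrist_force: [-1.5, 0.3, 6.1]
opening: 29.2
gripper_force: 89.7
```

Call:
carry_out:
  rows:
    - [0, 0, -4, 0, 20]
    - [0, 0, -10, 0, 20]
    - [0, 0, -20, 0, 20]
    - [0, 0, -25, 0, 20]
    - [0, 0, -16, 0, 20]
    - [0, 0, 0, 0, 20]
    - [0, 0, 0, 0, 20]

```text
time_s: 22.67
tool_pos: [684.4, -61.1, 138.9]
eef_rot: [0.119, 3.138, 0.0]
wrist_force: [0.4, 0.5, -3.7]
opening: 29.6
gripper_force: 89.2
```

```bash
python3 - <<'E'
from h import *
go(456,2,80,85.6)
E
```

```text
pos [684.4 -61.1 138.9] ang 85.7 open 29.6 F [ 0.4  0.5 -3.7] j1,7 [0.19 1.25] t 22.6667 tilt [-0.001  0.    -1.   ]
 shift before turn [232.7  45.6  58.6] turn 0.1 shift after turn [232.7  45.4  58.6]
```

Call:
carry_out:
  rows:
    - [12, 2, 0, 0, 20]
    - [26, 5, 0, 0, 20]
    - [29, 6, 0, 0, 20]
    - [29, 6, 0, 0, 20]
    - [29, 6, 0, 0, 20]
    - [29, 6, 0, 0, 20]
    - [29, 6, 0, 0, 20]
    - [26, 5, 0, 0, 20]
    - [16, 2.6, 0, 0, 20]
    - [7.7, 1, 10, 0, 20]

```text
time_s: 23.5
tool_pos: [451.9, 2.4, 128.3]
eef_rot: [-0.117, -3.136, 0.0]
wrist_force: [0.8, -0.6, -3.9]
opening: 29.4
gripper_force: 89.2
```

Call:
carry_out:
  rows:
    - [0, 0, 20, 0, 20]
    - [0, 0, 25, 0, 20]
    - [0, 0, 20, 0, 20]
    - [0, 0, 15, 0, 20]
    - [0, 0, 10, 0, 20]
    - [0, 0, 5, 0, 20]
    - [0, 0, 0, 0, 20]
    - [0, 0, 0, 0, 20]

```text
time_s: 24.17
tool_pos: [455.2, 2.0, 33.0]
eef_rot: [-0.119, -3.138, 0.0]
wrist_force: [-0.0, -0.3, -2.7]
opening: 29.4
gripper_force: 89.3
```

```bash
python3 - <<'E'
from h import *
go(456,2,24.5,85.6)
E
```

```text
pos [455.2   2.   33. ] ang 85.7 open 29.4 F [-0.  -0.3 -2.7] j1,7 [-0.07  0.89] t 24.1667 tilt [ 0.001 -0.    -1.   ]
 shift before turn [-0.9  0.1  8.5] turn 0.1 shift after turn [-0.9  0.1  8.5]
```

Call:
carry_out:
  rows:
    - [0, 0, 5, 0, 20]
    - [0, 0, 2, 0, 20]
    - [0, 0, 2, 0, 20]
    - [0, 0, 0, 0, 20]
    - [0, 0, 0, 0, 46]
    - [0, 0, 0, 0, 46]
    - [0, 0, 0, 0, 46]
    - [0, 0, -10, 0, 46]
    - [0, 0, -25, 0, 46]
    - [0, 0, -30, 0, 46]

```text
time_s: 25.0
tool_pos: [454.4, 1.9, 89.1]
eef_rot: [-0.118, -3.136, 0.002]
wrist_force: [-0.2, -0.1, -0.3]
opening: 46.1
gripper_force: 0.0
```

Call:
carry_out:
  rows:
    - [0, 0, -30, 0, 48]
    - [-12, 2, -14, 0, 48]
    - [-27, 4, 0, 0, 48]
    - [-31, 4, 0, 0, 48]
    - [-32, 4, 0, 0, 48]
    - [-32, 4, 0, 0, 48]
    - [-32, 4, 0, 0, 48]
    - [-28, 4, 0, 0, 48]
    - [-20, 2, 0, 0, 48]
    - [-13, 1, 0, 0, 48]

```text
time_s: 25.83
tool_pos: [686.2, 13.6, 133.2]
eef_rot: [0.12, 3.138, 0.001]
wrist_force: [-1.2, -0.4, 0.0]
opening: 47.9
gripper_force: 0.0
```

Call:
carry_out:
  rows:
    - [-5, 0, 0, 0, 48]
    - [0, 0, 0, 0, 48]
    - [0, 0, 0, 0, 48]
    - [0, 0, 0, 0, 48]

```text
time_s: 26.17
tool_pos: [687.7, 13.1, 133.2]
eef_rot: [-0.119, -3.138, 0.001]
wrist_force: [-0.4, 0.7, 0.5]
opening: 48.1
gripper_force: 0.0
```

```bash
python3 - <<'E'
from h import *
go(689,13.5,61,85.6)
E
```

```text
pos [687.7  13.1 133.2] ang 85.7 open 48.1 F [-0.4  0.7  0.5] j1,7 [0.09 1.12] t 26.1667 tilt [ 0.002 -0.    -1.   ]
 shift before turn [-1.4  0.5 72.2] turn 0.1 shift after turn [-1.4  0.5 72.2]
```

Call:
carry_out:
  rows:
    - [-1.4, 0.5, 10, 0, 48]
    - [0, 0, 20, 0, 48]
    - [0, 0, 20, 0, 48]
    - [0, 0, 13, 0, 48]
    - [0, 0, 6, 0, 48]
    - [0, 0, 0, 0, 48]
    - [0, 0, 0, 0, 20]
    - [0, 0, 0, 0, 20]
    - [0, 0, 0, 0, 20]
    - [0, 0, 0, 0, 20]

```text
time_s: 27.0
tool_pos: [691.2, 13.6, 65.4]
eef_rot: [0.119, 3.137, 0.0]
wrist_force: [-0.3, -0.7, 3.1]
opening: 29.1
gripper_force: 89.5
```

Call:
carry_out:
  rows:
    - [0, 0, 0, 0, 20]
    - [0, 0, 0, 0, 20]

```text
time_s: 27.17
tool_pos: [691.2, 13.5, 65.4]
eef_rot: [0.12, 3.138, 0.0]
wrist_force: [-1.3, -1.2, 5.8]
opening: 29.0
gripper_force: 89.8
```

Call:
carry_out:
  rows:
    - [0, 0, -4, 0, 20]
    - [0, 0, -10, 0, 20]
    - [0, 0, -20, 0, 20]
    - [0, 0, -25, 0, 20]
    - [0, 0, -16, 0, 20]
    - [0, 0, 0, 0, 20]
    - [0, 0, 0, 0, 20]

```text
time_s: 27.75
tool_pos: [690.8, 13.8, 140.0]
eef_rot: [0.119, 3.138, 0.001]
wrist_force: [-0.1, -0.2, -3.9]
opening: 29.0
gripper_force: 89.2
```

```bash
python3 - <<'E'
from h import *
go(452,68,80,85.6)
E
```

```text
pos [690.8  13.8 140. ] ang 85.7 open 29.0 F [-0.1 -0.2 -3.9] j1,7 [0.09 1.12] t 27.75 tilt [-0.001  0.    -1.   ]
 shift before turn [242.4  35.9  59.6] turn 0.1 shift after turn [242.4  35.7  59.6]
```

Call:
carry_out:
  rows:
    - [12, 2, 0, 0, 20]
    - [26, 4, 0, 0, 20]
    - [30, 5, 0, 0, 20]
    - [31, 5, 0, 0, 20]
    - [31, 5, 0, 0, 20]
    - [30, 4, 0, 0, 20]
    - [29, 4, 0, 0, 20]
    - [26, 4, 0, 0, 20]
    - [18, 2, 0, 0, 20]
    - [9.4, 1, 10, 0, 20]

```text
time_s: 28.58
tool_pos: [448.0, 68.2, 129.3]
eef_rot: [-0.116, -3.136, 0.001]
wrist_force: [0.9, -1.7, -2.8]
opening: 29.3
gripper_force: 89.3
```

Call:
carry_out:
  rows:
    - [0, 0, 20, 0, 20]
    - [0, 0, 25, 0, 20]
    - [0, 0, 20, 0, 20]
    - [0, 0, 15, 0, 20]
    - [0, 0, 10, 0, 20]
    - [0, 0, 5, 0, 20]
    - [0, 0, 0, 0, 20]
    - [0, 0, 0, 0, 20]

```text
time_s: 29.25
tool_pos: [451.2, 67.9, 34.0]
eef_rot: [-0.119, -3.138, 0.0]
wrist_force: [-0.3, -0.8, -2.4]
opening: 29.1
gripper_force: 89.3
```

```bash
python3 - <<'E'
from h import *
go(452,68,25.5,85.6)
E
```

```text
pos [451.2  67.9  34. ] ang 85.7 open 29.1 F [-0.3 -0.8 -2.4] j1,7 [-0.21  0.72] t 29.25 tilt [ 0.001 -0.    -1.   ]
 shift before turn [-0.8  0.2  8.5] turn 0.1 shift after turn [-0.8  0.2  8.5]
```

Release, lift, and photograph the bench before going for the blanks, since one may have been knocked.

Call:
carry_out:
  rows:
    - [0, 0, 5, 0, 20]
    - [0, 0, 2, 0, 20]
    - [0, 0, 2, 0, 20]
    - [0, 0, 0, 0, 20]
    - [0, 0, 0, 0, 46]
    - [0, 0, 0, 0, 46]
    - [0, 0, 0, 0, 46]
    - [0, 0, -10, 0, 46]
    - [0, 0, -25, 0, 46]
    - [0, 0, -30, 0, 46]

```text
time_s: 30.08
tool_pos: [450.5, 67.7, 90.1]
eef_rot: [-0.118, -3.136, 0.002]
wrist_force: [1.3, -1.2, -0.1]
opening: 45.6
gripper_force: 0.0
```

Call:
carry_out:
  rows:
    - [0, 0, -30, 0, 50]
    - [0, 0, -30, 0, 50]
    - [0, 0, -10, 0, 50]
    - [0, 0, 0, 0, 50]

```text
time_s: 30.42
tool_pos: [453.2, 68.0, 162.9]
eef_rot: [0.12, 3.134, 0.003]
wrist_force: [0.1, 0.1, 0.8]
opening: 50.0
gripper_force: 0.0
```

```bash
python3 - <<'E'
from h import *
go(581.5,238.5,150,85.6)
c=snap('top','t4.png');c2=snap('side','s4.png')
im=cv2.imread('pics/t4.png');im2=cv2.imread('pics/s4.png')
a=cv2.resize(im[130:290,170:430],(780,480),interpolation=cv2.INTER_CUBIC)
cv2.imwrite('pics/t4c.png',a)
E
```

```text
pos [453.2  68.  162.9] ang 85.6 open 50.0 F [0.1 0.1 0.8] j1,7 [-0.04  0.8 ] t 30.4167 tilt [-0.006  0.002 -1.   ]
 shift before turn [-114.8  179.8   13.9] turn 0.0 shift after turn [-114.8  179.8   13.9]
```

View pics/t4c.png

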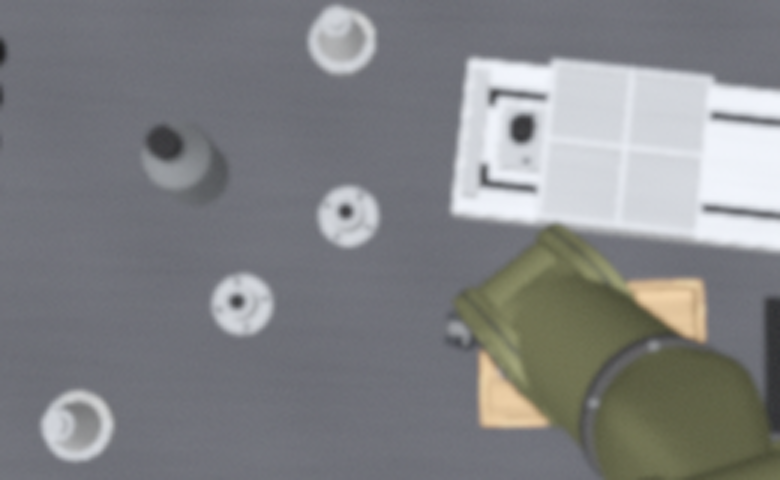

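Call:
carry_out:
  rows:
    - [-8, 12, 0, 0, 50]
    - [-18, 28, 0, 0, 50]
    - [-18, 28, 0, 0, 50]
    - [-18, 28, 0, 0, 50]
    - [-18, 28, 5, 0, 50]
    - [-17, 27, 10, 0, 50]
    - [-12, 19, 15, 0, 50]
    - [-5.8, 9.8, 15, 0, 50]
    - [0, 0, 15, 0, 50]
    - [0, 0, 0, 0, 50]

```text
time_s: 31.35
tool_pos: [576.6, 238.0, 95.0]
eef_rot: [-0.116, -3.132, 0.007]
wrist_force: [-0.9, -0.3, -0.4]
opening: 50.2
gripper_force: 0.0
```

Call:
carry_out:
  rows:
    - [0, 0, 0, 0, 50]
    - [0, 0, 0, 0, 50]

```text
time_s: 31.52
tool_pos: [579.2, 237.8, 99.8]
eef_rot: [-0.119, -3.138, 0.002]
wrist_force: [-0.6, 0.5, -0.6]
opening: 50.1
gripper_force: 0.0
```

```bash
python3 - <<'E'
from h import *
go(581.5,238.2,18,85.6)
c=snap('top')
for u,v in[(627,148),(552,60),(711,78),(696,241)]:
    P=at(c,170+(u+.5)/3-.5,130+(v+.5)/3-.5,54);print(P,w2st(P))
for u,v in[(345,212),(238,301)]: print(at(c,170+(u+.5)/3-.5,130+(v+.5)/3-.5,40))
E
```

```text
pos [579.2 237.8  99.8] ang 85.6 open 50.1 F [-0.6  0.5 -0.6] j1,7 [-0.3   0.69] t 31.5167 tilt [ 0.001 -0.001 -1.   ]
 shift before turn [-2.3  0.7 81.8] turn 0.0 shift after turn [-2.3  0.7 81.8]
[645.6 -26.1  54. ] [-2.  61.7]
[728.7  46.   54. ] [ 75.4 139.9]
[ 715.2 -104.6   54. ] [ 73.4 -11.3]
[559.3 -91.2  54. ] [-83.1  -9.8]
[579.6 237.8  40. ]
[492.8 334.3  40. ]
```

Call:
carry_out:
  rows:
    - [0, 0.7, 15, 0, 50]
    - [0, 0, 25, 0, 50]
    - [0, 0, 20, 0, 50]
    - [0, 0, 12, 0, 50]
    - [0, 0, 7, 0, 50]
    - [0, 0, 2, 0, 50]
    - [0, 0, 0, 0, 50]

```text
time_s: 32.15
tool_pos: [580.0, 239.3, 19.7]
eef_rot: [0.12, 3.139, 0.001]
wrist_force: [-0.2, -0.1, 0.4]
opening: 49.9
gripper_force: 0.0
```

Call:
carry_out:
  rows:
    - [0, 0, 0, 0, 20]
    - [0, 0, 0, 0, 20]
    - [0, 0, 0, 0, 20]
    - [0, 0, 0, 0, 20]
    - [0, 0, 0, 0, 20]
    - [0, 0, 0, 0, 20]

```text
time_s: 32.65
tool_pos: [580.6, 239.4, 21.0]
eef_rot: [0.12, 3.137, 0.001]
wrist_force: [-1.2, -0.2, 6.0]
opening: 29.1
gripper_force: 88.5
```

Call:
carry_out:
  rows:
    - [0, 0, -4, 0, 20]
    - [0, 0, -10, 0, 20]
    - [0, 0, -20, 0, 20]
    - [0, 0, -30, 0, 20]
    - [0, 0, -30, 0, 20]
    - [0, 0, -26, 0, 20]
    - [0, 0, 0, 0, 20]
    - [0, 0, 0, 0, 20]

```text
time_s: 33.32
tool_pos: [580.6, 239.6, 141.3]
eef_rot: [0.119, 3.136, 0.003]
wrist_force: [-1.4, -0.7, -3.3]
opening: 29.4
gripper_force: 89.2
```

```bash
python3 - <<'E'
from h import *
print(st2w(-37,28),st2w(37,28))
P=st2w(37,28);go(*P,100,85.6)
E
```

```text
[608.1 -57. ] [681.9 -62.7]
pos [580.6 239.6 141.3] ang 85.6 open 29.4 F [-1.4 -0.7 -3.3] j1,7 [-0.28  0.71] t 33.3167 tilt [-0.003  0.002 -1.   ]
 shift before turn [-123.9 -293.8   41.1] turn 0.0 shift after turn [-124.1 -293.7   41.1]
```

Call:
carry_out:
  rows:
    - [-5, -12, -10, 0, 20]
    - [-11, -26, -10, 0, 20]
    - [-12, -28, 0, 0, 20]
    - [-12, -28, 0, 0, 20]
    - [-12, -28, 0, 0, 20]
    - [-12, -28, 0, 0, 20]
    - [-12, -28, 0, 0, 20]
    - [-12, -28, 0, 0, 20]
    - [-12, -28, 0, 0, 20]
    - [-10, -26, 0, 0, 20]

```text
time_s: 34.15
tool_pos: [668.6, -30.9, 157.0]
eef_rot: [-0.12, -3.135, 0.002]
wrist_force: [-0.1, -0.3, -2.5]
opening: 29.3
gripper_force: 89.5
```

Call:
carry_out:
  rows:
    - [-9, -21, 0, 0, 20]
    - [-4.9, -12.8, 10, 0, 20]
    - [0, 0, 20, 0, 20]
    - [0, 0, 20, 0, 20]
    - [0, 0, 10, 0, 20]
    - [0, 0, 0, 0, 20]
    - [0, 0, 0, 0, 20]
    - [0, 0, 0, 0, 20]

```text
time_s: 34.82
tool_pos: [681.5, -62.3, 99.9]
eef_rot: [0.118, 3.138, 0.001]
wrist_force: [0.2, 0.4, -1.9]
opening: 29.1
gripper_force: 89.4
```

```bash
python3 - <<'E'
from h import *
P=st2w(37,28);go(*P,67,85.6)
E
```

```text
pos [681.5 -62.3  99.9] ang 85.7 open 29.1 F [ 0.2  0.4 -1.9] j1,7 [0.21 1.19] t 34.8167 tilt [-0.001  0.001 -1.   ]
 shift before turn [-0.4 -0.4 32.9] turn 0.1 shift after turn [-0.4 -0.4 32.9]
```

Call:
carry_out:
  rows:
    - [0, 0, 12, 0, 20]
    - [0, 0, 10, 0, 20]
    - [0, 0, 5, 0, 20]
    - [0, 0, 3, 0, 20]
    - [0, 0, 2, 0, 20]
    - [0, 0, 1, 0, 20]
    - [0, 0, 0, 0, 20]

```text
time_s: 35.4
tool_pos: [680.5, -63.2, 67.1]
eef_rot: [-0.119, -3.138, 0.001]
wrist_force: [-2.0, 0.3, 1.3]
opening: 29.2
gripper_force: 90.1
```

Call:
carry_out:
  rows:
    - [0, 0, 0, 0, 48]
    - [0, 0, 0, 0, 48]
    - [0, 0, 0, 0, 48]
    - [0, 0, -10, 0, 48]
    - [0, 0, -25, 0, 48]
    - [0, 0, -30, 0, 48]
    - [0, 0, -25, 0, 48]
    - [0, 0, 0, 0, 48]

```text
time_s: 36.07
tool_pos: [685.3, -62.7, 163.3]
eef_rot: [0.12, 3.127, 0.002]
wrist_force: [0.3, -0.1, -0.5]
opening: 48.0
gripper_force: 0.0
```

```bash
python3 - <<'E'
from h import *
go(494,336,110,85.6)
E
```

```text
pos [685.3 -62.7 163.3] ang 85.6 open 48.0 F [ 0.3 -0.1 -0.5] j1,7 [0.22 1.22] t 36.0667 tilt [-0.012  0.002 -1.   ]
 shift before turn [221.9 382.8  51.2] turn 0.0 shift after turn [222.  382.8  51.2]
```

Call:
carry_out:
  rows:
    - [8, 13, 0, 0, 50]
    - [16, 27, 0, 0, 50]
    - [17, 29, 0, 0, 50]
    - [17, 29, 0, 0, 50]
    - [17, 29, 0, 0, 50]
    - [17, 29, 0, 0, 50]
    - [17, 29, 0, 0, 50]
    - [17, 29, 0, 0, 50]
    - [17, 29, 0, 0, 50]
    - [17, 29, 0, 0, 50]

```text
time_s: 36.9
tool_pos: [541.5, 221.8, 156.9]
eef_rot: [0.119, 3.138, 0.001]
wrist_force: [0.3, 0.6, -1.0]
opening: 50.2
gripper_force: 0.0
```

Call:
carry_out:
  rows:
    - [17, 29, 0, 0, 50]
    - [16, 28, 0, 0, 50]
    - [14, 25, 0, 0, 50]
    - [10, 18, 15, 0, 50]
    - [5, 10.8, 20, 0, 50]
    - [0, 0, 15, 0, 50]
    - [0, 0, 0, 0, 50]
    - [0, 0, 0, 0, 50]

```text
time_s: 37.57
tool_pos: [488.6, 335.0, 106.2]
eef_rot: [-0.119, -3.139, 0.002]
wrist_force: [0.4, -1.3, 0.1]
opening: 49.9
gripper_force: 0.0
```

```bash
python3 - <<'E'
from h import *
go(494,336,19,85.6)
c=snap('top','t5.png');c2=snap('side','s5.png')
im=cv2.imread('pics/t5.png');im2=cv2.imread('pics/s5.png')
a=cv2.resize(im[150:280,300:440],(420,390),interpolation=cv2.INTER_CUBIC)
b=cv2.resize(im2[130:260,290:410],(360,390),interpolation=cv2.INTER_CUBIC)
cv2.imwrite('pics/t5c.png',np.hstack([a,b]))
E
```

```text
pos [488.6 335.  106.2] ang 85.6 open 49.9 F [ 0.4 -1.3  0.1] j1,7 [-0.52  0.48] t 37.5667 tilt [ 0.    -0.001 -1.   ]
 shift before turn [-5.3  1.5 87.2] turn 0.0 shift after turn [-5.3  1.5 87.2]
```

View pics/t5c.png

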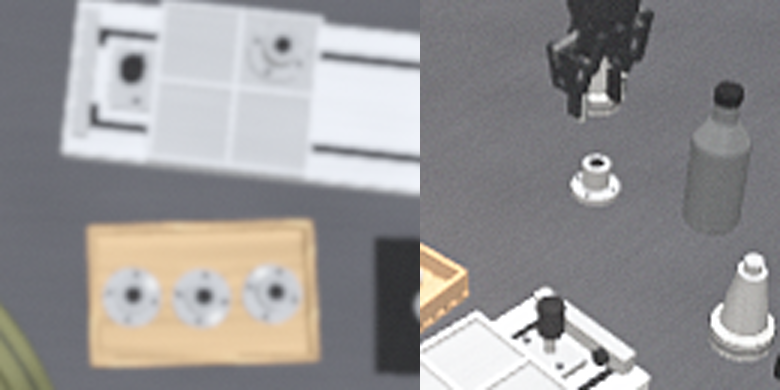

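Tray: three hubs upright. The first blank sits in its pocket, and the second is still where measured (side full-frame pixel (349,184)).

Call:
carry_out:
  rows:
    - [-5, 1.5, 10, 0, 50]
    - [0, 0, 22, 0, 50]
    - [0, 0, 22, 0, 50]
    - [0, 0, 17, 0, 50]
    - [0, 0, 10, 0, 50]
    - [0, 0, 5, 0, 50]
    - [0, 0, 0, 0, 50]

```text
time_s: 38.25
tool_pos: [493.9, 336.1, 19.6]
eef_rot: [-0.12, -3.139, 0.001]
wrist_force: [0.7, -0.5, 1.0]
opening: 49.8
gripper_force: 0.0
```

Call:
carry_out:
  rows:
    - [0, 0, 0, 0, 20]
    - [0, 0, 0, 0, 20]
    - [0, 0, 0, 0, 20]
    - [0, 0, 0, 0, 20]
    - [0, 0, 0, 0, 20]
    - [0, 0, 0, 0, 20]

```text
time_s: 38.75
tool_pos: [494.6, 336.9, 21.7]
eef_rot: [0.12, 3.137, 0.002]
wrist_force: [-0.9, -1.1, 6.3]
opening: 28.6
gripper_force: 88.9
```

Call:
carry_out:
  rows:
    - [0, 0, -4, 0, 20]
    - [0, 0, -10, 0, 20]
    - [0, 0, -20, 0, 20]
    - [0, 0, -30, 0, 20]
    - [0, 0, -35, 0, 20]
    - [0, 0, -30, 0, 20]
    - [0, 0, -10, 0, 20]
    - [0, 0, 0, 0, 20]

```text
time_s: 39.42
tool_pos: [495.2, 337.7, 162.4]
eef_rot: [0.12, 3.135, 0.007]
wrist_force: [-0.7, 0.5, -3.9]
opening: 29.0
gripper_force: 89.3
```

```bash
python3 - <<'E'
from h import *
P=st2w(-37,28);go(*P,100,85.6)
E
```

```text
pos [495.2 337.7 162.4] ang 85.6 open 29.0 F [-0.7  0.5 -3.9] j1,7 [-0.49  0.51] t 39.4167 tilt [-0.004  0.004 -1.   ]
 shift before turn [-142.4 -385.2   61.3] turn 0.0 shift after turn [-142.6 -385.1   61.3]
```

Call:
carry_out:
  rows:
    - [-4, -11, 0, 0, 20]
    - [-9, -25, 0, 0, 20]
    - [-10.5, -28, 0, 0, 20]
    - [-10.5, -28, 0, 0, 20]
    - [-10.5, -28, 0, 0, 20]
    - [-10.5, -28, 0, 0, 20]
    - [-10.5, -28, 0, 0, 20]
    - [-10.5, -28, 0, 0, 20]
    - [-10.5, -28, 0, 0, 20]
    - [-10.5, -28, 0, 0, 20]

```text
time_s: 40.25
tool_pos: [568.9, 66.6, 156.5]
eef_rot: [-0.12, -3.134, 0.003]
wrist_force: [0.5, 0.5, -2.9]
opening: 29.1
gripper_force: 89.5
```

Call:
carry_out:
  rows:
    - [-10, -28, 0, 0, 20]
    - [-10, -28, 0, 0, 20]
    - [-9, -26, 0, 0, 20]
    - [-9, -23, 0, 0, 20]
    - [-5, -14, 10, 0, 20]
    - [-2.4, -6.2, 20, 0, 20]
    - [0, 0, 20, 0, 20]
    - [0, 0, 10, 0, 20]
    - [0, 0, 0, 0, 20]
    - [0, 0, 0, 0, 20]

```text
time_s: 41.08
tool_pos: [605.3, -57.5, 97.9]
eef_rot: [-0.117, -3.136, -0.001]
wrist_force: [0.9, -0.6, -2.9]
opening: 29.2
gripper_force: 89.4
```

```bash
python3 - <<'E'
from h import *
P=st2w(-37,28);go(*P,67.5,85.6)
E
```

```text
pos [605.3 -57.5  97.9] ang 85.7 open 29.2 F [ 0.9 -0.6 -2.9] j1,7 [0.22 1.11] t 41.0833 tilt [ 0.003  0.001 -1.   ]
 shift before turn [-2.9  0.7 30.4] turn 0.1 shift after turn [-2.9  0.7 30.4]
```

Call:
carry_out:
  rows:
    - [-1.5, 0.5, 11, 0, 20]
    - [0, 0, 9, 0, 20]
    - [0, 0, 5, 0, 20]
    - [0, 0, 3, 0, 20]
    - [0, 0, 2, 0, 20]
    - [0, 0, 1, 0, 20]
    - [0, 0, 0, 0, 20]

```text
time_s: 41.67
tool_pos: [608.1, -58.0, 68.3]
eef_rot: [0.119, 3.139, 0.0]
wrist_force: [0.4, 0.1, -3.4]
opening: 28.9
gripper_force: 89.4
```

```bash
python3 - <<'E'
from h import *
P=st2w(-37,28);go(*P,67.5,85.6)
E
```

```text
pos [608.1 -58.   68.3] ang 85.6 open 28.9 F [ 0.4  0.1 -3.4] j1,7 [0.2  1.09] t 41.6667 tilt [-0.  0. -1.]
 shift before turn [0.1 1.  0.8] turn 0.0 shift after turn [0.1 1.  0.8]
```

Call:
carry_out:
  rows:
    - [0, 0, 1, 0, 20]
    - [0, 0, 0.5, 0, 20]
    - [0, 0, 0, 0, 48]
    - [0, 0, 0, 0, 48]
    - [0, 0, 0, 0, 48]
    - [0, 0, -10, 0, 48]
    - [0, 0, -25, 0, 48]
    - [0, 0, -30, 0, 48]
    - [0, 0, -25, 0, 48]
    - [0, 0, 0, 0, 48]

```text
time_s: 42.5
tool_pos: [611.8, -57.6, 162.7]
eef_rot: [0.119, 3.129, 0.001]
wrist_force: [1.3, -0.5, 0.4]
opening: 48.1
gripper_force: 0.0
```

Call:
carry_out:
  rows:
    - [-4, 13, 0, 0, 50]
    - [-9, 28, 0, 0, 50]
    - [-9, 30, 0, 0, 50]
    - [-8, 30, 0, 0, 50]
    - [-6, 22, 0, 0, 50]
    - [-2, 10, 0, 0, 50]
    - [0, 3, 0, 0, 50]
    - [0, 0, 0, 0, 50]
    - [0, 0, 0, 0, 50]

```text
time_s: 43.25
tool_pos: [655.6, 72.4, 156.1]
eef_rot: [-0.122, -3.138, 0.004]
wrist_force: [1.0, -0.6, -0.4]
opening: 50.2
gripper_force: 0.0
```

```bash
python3 - <<'E'
from h import *
go(657.2,75.2,68,85.6)
c2=snap('side','s6.png');im2=cv2.imread('pics/s6.png')
cv2.imwrite('pics/s6c.png',cv2.resize(im2[150:330,220:400],(600,600),interpolation=cv2.INTER_CUBIC))
E
```

```text
pos [655.6  72.4 156.1] ang 85.5 open 50.2 F [ 1.  -0.6 -0.4] j1,7 [0.01 1.  ] t 43.25 tilt [ 0.001 -0.002 -1.   ]
 shift before turn [-1.5  3.2 88.1] turn -0.1 shift after turn [-1.5  3.2 88.1]
```

View pics/s6c.png

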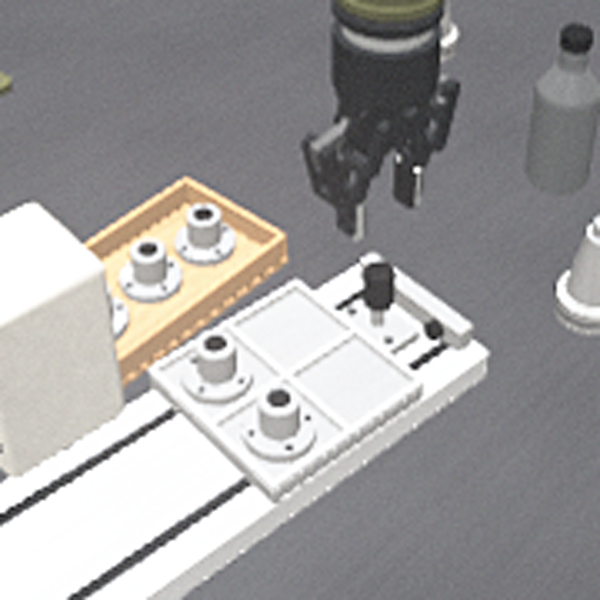

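Both blanks sit flat in their own pockets. Next I'll grip the knob and push home.

Call:
carry_out:
  rows:
    - [-1, 3, 10, 0, 50]
    - [0, 0, 25, 0, 50]
    - [0, 0, 25, 0, 50]
    - [0, 0, 18, 0, 50]
    - [0, 0, 8, 0, 50]
    - [0, 0, 0, 0, 10]
    - [0, 0, 0, 0, 10]
    - [0, 0, 0, 0, 10]
    - [0, 0, 0, 0, 10]
    - [0, 0, 0, 0, 10]
  grip_force: 70

```text
time_s: 44.13
tool_pos: [657.0, 74.8, 70.8]
eef_rot: [-0.122, -3.138, 0.005]
wrist_force: [-1.6, -5.3, -5.8]
opening: 24.2
gripper_force: 69.2
```

Call:
carry_out:
  rows:
    - [0, 0, 0, 0, 10]
    - [0, 0, 0, 0, 10]

```text
time_s: 44.3
tool_pos: [657.0, 74.8, 70.8]
eef_rot: [-0.122, -3.138, 0.005]
wrist_force: [-0.2, -5.6, -6.0]
opening: 24.1
gripper_force: 69.3
```

```bash
python3 - <<'E'
from h import *
go(*st2w(0,-13.5),69,85.6)
E
```

```text
pos [657.   74.8  70.8] ang 85.5 open 24.1 F [-0.2 -5.6 -6. ] j1,7 [-0.01  0.95] t 44.3 tilt [ 0.001 -0.003 -1.   ]
 shift before turn [   1.4 -176.6    2.4] turn -0.1 shift after turn [   1.6 -176.6    2.4]
```

Call:
carry_out:
  rows:
    - [0, -4, 0, 0, 10]
    - [0, -8, 0, 0, 10]
    - [0, -14, 0, 0, 10]
    - [0, -18, 0, 0, 10]
    - [0, -20, 0, 0, 10]
    - [0, -20, 0, 0, 10]
    - [0, -20, 0, 0, 10]
    - [0, -20, 0, 0, 10]
    - [0, -18, 0, 0, 10]
    - [0, -14, 0, 0, 10]

```text
time_s: 45.13
tool_pos: [644.1, -78.0, 70.8]
eef_rot: [-0.119, -3.137, -0.002]
wrist_force: [-4.3, 2.7, -4.9]
opening: 23.9
gripper_force: 70.3
```

Call:
carry_out:
  rows:
    - [0, -9, 0, 0, 10]
    - [0, -5, 0, 0, 10]
    - [0, -3, 0, 0, 10]
    - [0, -3, 0, 0, 10]
    - [0, -3, 0, 0, 10]
    - [0, -2, 0, 0, 10]
    - [0, 0, 0, 0, 10]

```text
time_s: 45.72
tool_pos: [642.0, -102.3, 70.8]
eef_rot: [-0.119, -3.136, -0.001]
wrist_force: [-5.7, 1.4, -3.7]
opening: 24.5
gripper_force: 70.4
```

Call:
carry_out:
  rows:
    - [0, -2, 0, 0, 10]
    - [0, -2, 0, 0, 10]
    - [0, 0, 0, 0, 10]

```text
time_s: 45.97
tool_pos: [641.8, -104.6, 70.8]
eef_rot: [-0.117, -3.136, -0.004]
wrist_force: [-6.1, 4.7, -2.9]
opening: 24.2
gripper_force: 70.5
```

```bash
python3 - <<'E'
from h import *
go(*st2w(0,-17.5),69,85.6)
E
```

```text
pos [ 641.8 -104.6   70.8] ang 85.7 open 24.2 F [-6.1  4.7 -2.9] j1,7 [0.29 1.19] t 45.9667 tilt [ 0.003  0.003 -1.   ]
 shift before turn [ 0.1 -0.7  1.8] turn 0.1 shift after turn [ 0.1 -0.7  1.8]
```

Call:
carry_out:
  rows:
    - [0, -2, 0, 0, 10]
    - [0, -2, 0, 0, 10]
    - [0, 0, 0, 0, 10]

```text
time_s: 46.22
tool_pos: [641.8, -104.5, 70.8]
eef_rot: [-0.113, -3.137, -0.012]
wrist_force: [-6.2, 9.8, -3.3]
opening: 24.1
gripper_force: 70.7
```

Call:
carry_out:
  rows:
    - [0, -2, 0, 0, 10]
    - [0, -2, 0, 0, 10]
    - [0, 0, 0, 0, 10]

```text
time_s: 46.47
tool_pos: [641.8, -104.5, 70.8]
eef_rot: [-0.11, -3.137, -0.02]
wrist_force: [-5.1, 15.8, -4.6]
opening: 24.5
gripper_force: 71.2
```

Call:
carry_out:
  rows:
    - [0, 7, 0, 0, 10]
    - [0, 0, 0, 0, 10]
    - [0, 0, 0, 0, 50]
    - [0, 0, 0, 0, 50]
    - [0, 0, 0, 0, 50]
    - [0, 0, -8, 0, 50]
    - [0, 0, -20, 0, 50]
    - [0, 0, -30, 0, 50]
    - [0, 0, -30, 0, 50]
    - [0, 0, -20, 0, 50]

```text
time_s: 47.3
tool_pos: [645.4, -108.2, 182.9]
eef_rot: [0.12, 3.134, -0.0]
wrist_force: [0.9, 0.2, 0.9]
opening: 50.0
gripper_force: 0.0
```

Call:
carry_out:
  rows:
    - [0, 15, 0, 0, 50]
    - [0, 28, 0, 0, 50]
    - [0, 30, 0, 0, 50]
    - [0, 30, 0, 0, 50]
    - [0, 30, 0, 0, 50]
    - [0, 30, 0, 0, 50]
    - [0, 28, 0, 0, 50]
    - [0, 15, 0, 0, 50]
    - [0, 0, 0, 0, 50]
    - [0, 0, 0, 0, 50]

```text
time_s: 48.13
tool_pos: [659.0, 97.8, 178.8]
eef_rot: [0.117, 3.139, -0.001]
wrist_force: [0.6, -0.6, -0.8]
opening: 49.9
gripper_force: 0.0
```

```bash
python3 - <<'E'
from h import *
c=snap('side','s7.png');cv2.imwrite('pics/s7c.png',cv2.resize(c['image'][170:370,180:420,::-1],(720,600),interpolation=cv2.INTER_CUBIC))
E
```

```text
(no output)
```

View pics/s7c.png

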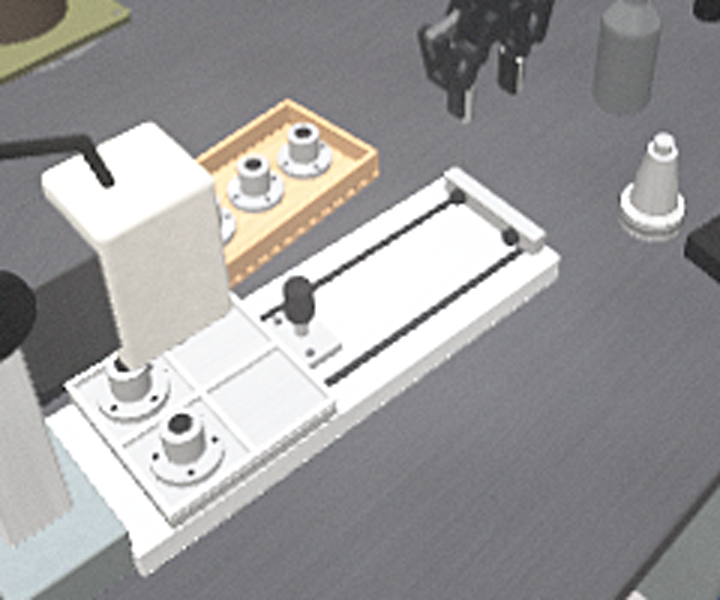

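The slide is home, both blanks are flat in their pockets, the finished hubs are in the tray, and the gripper is clear of everything.

```bash
python3 -c "
from bench import arm
print(arm.finish_job())"
```

```text
the job is handed in; nothing more can be done
None
```

The job is handed in: spanner on the mat (no V-block was there), three finished hubs in the tray, both blanks flat in their own pockets, slide pushed home to its stop, and the gripper let go and clear of everything; no verdict came back.

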